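# Lock the classroom scissors box

## Task

The lesson is over: lock the blue scissors box. With the fingertips or the outside of the fingers, push the red disc round by one of its black studs until its slot lines up with the steel bar, then push the bar by its yellow plate through the slot and fully home in the keeper. Do not pinch the studs or the plate, do not ram the bar against the disc while the slot is out of line, and leave everything else on the box and the table where it stands.

Things in the scene. Friction and masses are not known exactly. Their poses are not given: they have to be found in the camera images.
- scissors_box: Blue steel box 290 x 200 x 75 mm, fixed. Origin: centre of its underside; z up, top face at 75 mm; x along its length, the way the bar slides. On the line y = 0 of its top, from -x to +x: push plate, bar, dark bridge guiding the bar (x = -6 to 14 mm), disc (axis at x = 58 mm), keeper (x = 100 to 118 mm) on the grey end strip. Bridge and keeper: 31 mm wide, 14.5 mm high above the top face.
- lock_disc: Red disc, 72 mm across, 16 mm thick, on a vertical axis; origin on the axis at the box's top face. A 16 mm slot, open above, crosses it along its own x (mouths 26 mm wide). Along its own y and -y two red arms (16 mm wide, top 21 mm above the box's top face), passing above bridge and keeper, carry a black stud each. The bar passes if within about 0.08 rad, and its tip nudges a disc slightly off into line.
- disc_turn (a joint): Angle of the disc, rad, positive anticlockwise seen from above, range -0.3 to 3.44. The slot is in line with the bar at 0 and equally at pi (3.14); it starts between 0.5 and 2.64. Light friction (0.06 N m, about 1.5 N at a stud) holds it wherever it is left; no spring.
- disc_center (a point): Point on the disc's axis at its top face, 16 mm above the box's top face; its x axis lies along the slot.
- stud_a (a point): Centre of the top of the stud on the disc's +y side: black upright post 12 mm in diameter, 28 mm tall, 44 mm from the disc's axis; its top is 49 mm above the box's top face.
- stud_b (a point): Centre of the top of the like stud on the disc's -y side.
- lock_bar: Steel bar 10 mm wide, 2 to 11 mm above the box's top face, with an upright yellow push plate at its rear end: 10 mm thick along the slide, 44 mm wide, 2 to 45 mm above the box's top face. Origin: under the plate's middle at the box's top face (115 mm behind the box's centre at travel 0); x points to the disc; tip 121 mm ahead, tapered over its last 8 mm.
- bar_slide (a joint): Travel of the bar, m, from 0 (drawn back) to 0.104 (fully home against its stop, plate against the bridge, tip inside the keeper, 8 mm from its far end). Starts between 0 and 0.008, when the tip is 8 to 16 mm short of the disc's edge. Friction about 2 N; no spring. The disc blocks it if its slot is out of line.
- push_face (a point): Middle of the plate's rear face, the face to push on, 23.5 mm above the box's top face; its x axis is the direction to push.
- bar_tip (a point): Top of the bar's tip.
- glue_stick: Bystander: white and orange glue stick, 29 mm in diameter, 72 mm tall, standing on the box near a corner of its keeper end. Origin: centre of its underside.
- glue_cap: Bystander: red glue cap, 26 mm in diameter, 24 mm tall, standing on the lid by its long edge. Origin: centre of its underside.
- eraser: Bystander: blue and white eraser 47 x 22 x 12 mm, lying on the lid beside the bar. Origin: its underside.
- scissors: Bystander: scissors with red loops, 160 x 75 x 8 mm, lying on the table. Origin: near the pivot.
- pencil_cup: Bystander: green cup of pencils, 76 mm in diameter, 180 mm tall in all, standing on the table. Origin: centre of its underside.
- stapler: Bystander: red and black stapler 140 x 34 x 60 mm, on the table. Origin: centre of its underside.
- water_bottle: Bystander: blue water bottle, 64 mm in diameter, 190 mm tall, on the table. Origin: centre of its underside.

How it is judged:
By the outcome, as a careful person would: the job done as asked, in the order asked, and still so for the second after the job is handed in, with the robot touching nothing.
It also fails if it takes over 51 s, if anything falls off the work surface, if the arm or the gripper's body presses on something with over 40 N, if the wrist force passes 120 N, or if a joint passes its speed limit or range.

## Robot

A 6-joint arm with a two-finger parallel gripper is mounted at the origin on the work surface. World frame = base frame: x ahead of the robot, y to its left, z up, the work surface at z = 0. Lengths are in m, angles in rad, forces in N, time in s.
With the tool pointing down it reaches from about 0.35 to 0.775 m from the base axis. Payload 5.5 kg.
Tool frame: the origin (TCP) lies on the mounting face of the last link; the fingertips stand 173 mm ahead of it and the grasp point (between the pads) lies 155 mm ahead of it (env.finger_overhang is the z of the fingertips in the tool frame, in m); z points along the fingers, x is the direction in which the jaws open and shut, and the axes are right-handed (so a half turn about z gives the same grasp; the last joint's range is limited). The gripper opens to 85 mm and grips with 20 to 120 N. Pads are 22 mm wide; open, the fingers measure 114 mm over their backs; the gripper's body (76 mm by 85 mm) begins 54 mm behind the grasp point. The pads swing forward as they close: fully open they stand 13 mm farther back than shut.
Start: joints at [-1.374, 0.313, 0.046, 1.304, 0, 1.431], TCP at [0.19, -0.543, 0.405] pointing down, gripper open.
Joint ranges: [-2.76, 2.76], [-0.86, 1.69], [-1.03, 1.26], [-2.2, 2.34], [-1.47, 1.5], [-3.14, 3.14]. Speed limits (rad/s): [2.57, 2.57, 3.14, 3.14, 3.14, 3.14].

## Interface

Orientations are given as a 3x3 rotation matrix whose columns are the frame's x, y, z axes.
In Python, from station import env, sense, snapshot, camera_info gives the robot as it stands. The module is installed in compiled form; this text tells all that it offers. Calls block until the motion is done:
- env.move_to(position, orientation): joint-space move of the TCP to a pose.
- env.servo_line(position, frame=None, feed=0.15): straight line of the TCP; frame=None keeps the orientation; feed is the mean speed in m/s.
- env.move_joints(angles): joint-space move.
- env.grip(opening): finger opening in m; the grip force is fixed at half the most; returns when the fingers have stopped.
- env.dwell(seconds).
- env.inverse_kinematics(position, orientation): joint angles nearest the present ones, or None.
- sense(): the state.
- snapshot(name): name is "scene" or "top" or "wrist"; returns (picture, depth): 384x512x3 uint8, red, green, blue; 384x512 float32, m along the optical axis (not along the pixel's ray), 0 where there is no reading.
- camera_info(name): a dict with "camera_matrix" (3x3 intrinsics, pixels), "dist_coeffs" ([k1, k2, p1, p2, k3] as OpenCV has them; the pictures are not rectified), "pose" (4x4, takes a point from camera to world coordinates). Camera axes: x right, y up, looking along -z (the intrinsics and any distortion apply to the point x, -y, -z); pixel columns grow to the right and rows downward; lengths in m; the calibration is good to about 2 mm. A picture is of the moment at which its call begins: read the wrist's pose just before it. camera_info takes no time and is no camera call; for the wrist camera it gives the pose at the moment of the call.
A pose or a line that the arm cannot do raises env.Unreachable and nothing moves.
- env.hand_in(): hands the job in, once; it reports no verdict.
The state is a dict: "clock": time; "joints": joint angles; "qd": joint speeds; "tau": joint torques, N m; "tcp_pos": TCP position; "eef_rot": TCP orientation; "wrist_force": force on the tool from outside, world axes, zero at the start; "wrist_torque": the same for the moment, N m; "width": finger opening in m.
Only numpy, scipy, OpenCV 4.12 (cv2) and the standard library are available. Lean on these libraries where they do the work, as an engineer would, in place of code of your own. Each camera call takes 0.05 s, during which the arm holds its last target. There are 200 camera calls.

## Working session

There is one attempt and no reset: what is moved stays moved. The work goes in short steps, each a Python script; the robot and the scene stay as the last script left them, time stands still between calls to the robot, and variables do not carry over. Pictures are saved under pics/ and viewed, about 8 in all and at most 12, crops included, and the job is handed in when it is done.

```bash
mkdir -p pics; cat > h.py <<'E'
import numpy as np, cv2
from station import env, sense, snapshot, camera_info
def shot(n,f):
    i=camera_info(n); p,d=snapshot(n); cv2.imwrite('pics/'+f+'.png',p[:,:,::-1]); np.savez('pics/'+f+'.npz',p=p,d=d,K=i['camera_matrix'],D=i['dist_coeffs'],T=i['pose']); return p,d,i
def load(f): 
    z=np.load('pics/'+f+'.npz'); return z['p'],z['d'],dict(camera_matrix=z['K'],dist_coeffs=z['D'],pose=z['T'])
def rays(uv,i):
    u=cv2.undistortPoints(np.float64(uv).reshape(-1,1,2),np.array(i['camera_matrix']),np.array(i['dist_coeffs'])).reshape(-1,2)
    T=np.array(i['pose']); r=np.c_[u[:,0],-u[:,1],-np.ones(len(u))]@T[:3,:3].T
    return T[:3,3],r
def onz(uv,i,z):
    o,r=rays(uv,i); return o+r*((z-o[2])/r[:,2])[:,None]
def depthpts(uv,d,i):
    o,r=rays(uv,i); uv=np.int32(uv); return o+r*d[uv[:,1],uv[:,0]][:,None]
E
python3 - <<'E'
from h import *
a=shot('top','top0'); b=shot('scene','scene0')
cv2.imwrite('pics/both.png',cv2.resize(np.vstack([a[0],b[0]])[:,:,::-1],None,fx=.78,fy=.78))
for x in(a,b): print(np.round(x[2]['pose'],3),x[2]['camera_matrix'],x[2]['dist_coeffs'])
print(sense()['clock'])
E
```

```text
[[ 0.017  0.996 -0.089  0.471]
 [-1.     0.017  0.002 -0.023]
 [ 0.004  0.089  0.996  1.616]
 [ 0.     0.     0.     1.   ]] [[468.39701042   0.         259.7011375 ]
 [  0.         468.39701042 193.76425918]
 [  0.           0.           1.        ]] [-0.15616117  0.          0.          0.          0.        ]
[[-0.434 -0.51   0.743  1.42 ]
 [ 0.901 -0.243  0.359  0.375]
 [-0.002  0.825  0.565  0.725]
 [ 0.     0.     0.     1.   ]] [[438.24769216   0.         253.0848281 ]
 [  0.         438.24769216 191.06413263]
 [  0.           0.           1.        ]] [-0.07308175  0.          0.          0.          0.        ]
0.1
```

View pics/both.png

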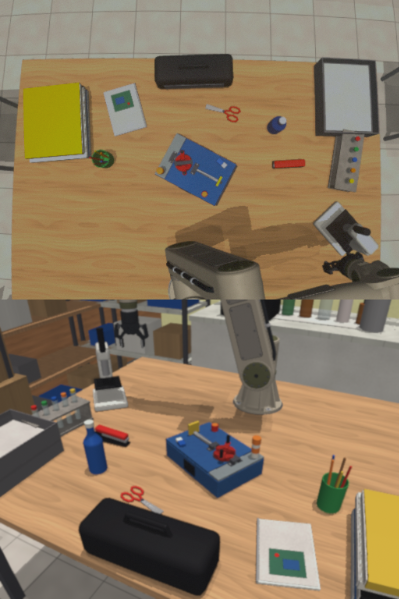

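The box is near top-view pixel (252,216). Its plate end is at the lower right, and the keeper and glue stick are at the left. I'll enlarge that area.

```bash
python3 - <<'E'
from h import *
p,d,i=load('top0')
m=cv2.inRange(cv2.cvtColor(p,cv2.COLOR_RGB2HSV),(100,110,50),(125,255,255)); m[:165]=0;m[270:]=0;m[:,:190]=0;m[:,320:]=0
m=cv2.morphologyEx(m,cv2.MORPH_CLOSE,np.ones((15,15)))
c=max(cv2.findContours(m,0,2)[0],key=cv2.contourArea)
r=onz(c.reshape(-1,2),i,.075)[:,:2]; print(cv2.minAreaRect(np.float32(r*1000)))
a=p[165:270,190:310]; a=cv2.resize(a,None,fx=5,fy=5,interpolation=2)
q,_,_=load('scene0'); b=cv2.resize(q[150:260,200:350],None,fx=5,fy=5,interpolation=2)
cv2.imwrite('pics/c1.png',a[:,:,::-1]); cv2.imwrite('pics/c2.png',b[:,:,::-1])
print(np.median(d[200:230,240:260]))
E
```

```text
((522.3632202148438, -16.538864135742188), (237.0662078857422, 195.32290649414062), 62.984107971191406)
1.5395179
```

View pics/c1.png

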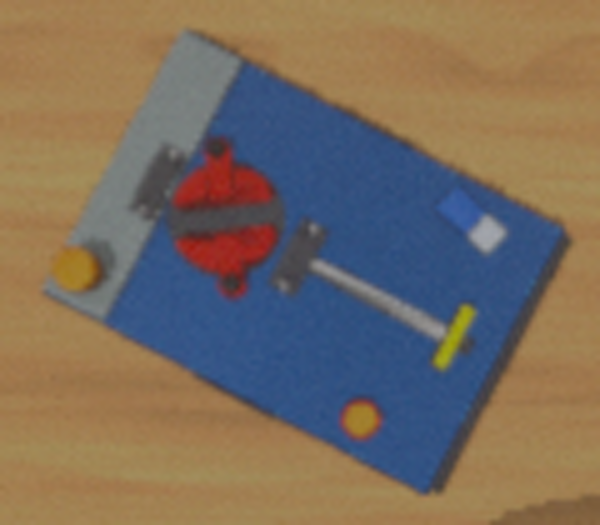

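The crop shows the slot running from (170,222) to (283,212), about 33° off the bar line. Stud_a is at (233,283), stud_b at (217,148) and the plate at (455,335). The disc angle is therefore about 0.57, and turning it clockwise to 0 is the shorter way. Next I'll fit the box frame and take a close look with the wrist camera.

```bash
cat >> h.py <<'E'
class Box:
    def __init__(s,c,yaw): s.c=np.array(c); s.yaw=yaw; s.ex=np.array([np.cos(yaw),np.sin(yaw)]); s.ey=np.array([-s.ex[1],s.ex[0]])
    def w(s,x,y): return s.c+s.ex*x+s.ey*y
    def b(s,P): P=np.atleast_2d(P)[:,:2]-s.c; return np.c_[P@s.ex,P@s.ey]
def fitbox(tl,tr,br,bl,i):   # image: tl=(+x,-y) tr=(-x,-y) br=(-x,+y) bl=(+x,+y)
    P=onz([tl,tr,br,bl],i,.075)[:,:2]; e=P[0]+P[3]-P[1]-P[2]
    print('sides',[round(np.linalg.norm(P[k]-P[(k+1)%4]),4) for k in range(4)])
    return Box(P.mean(0),np.arctan2(e[1],e[0]))
E
python3 - <<'E'
from h import *
p,d,i=load('top0'); f=lambda x,y:((x-2)/5+190,(y-2)/5+165)
B=fitbox(f(188,30),f(568,230),f(432,490),f(45,290),i); print('box',B.c,B.yaw)
for n,q,z in[('studa',(233,283),.124),('studb',(217,148),.124),('slot1',(170,222),.091),('slot2',(283,212),.091),('plate',(455,337),.12),('glue',(77,268),.147),('cap',(361,419),.099),('eraser',(473,222),.087)]:
    print(n,np.round(B.b(onz([f(*q)],i,z))[0]*1000,1))
s=sense(); i=camera_info('wrist'); R=s['eef_rot'];T=i['pose']
print('cam in tool',R.T@(T[:3,3]-s['tcp_pos']),'\n',np.round(R.T@T[:3,:3],3),i['camera_matrix'][0][0])
print(np.round(R,2))
E
```

```text
sides [np.float64(0.2844), np.float64(0.1928), np.float64(0.2862), np.float64(0.1962)]
box [0.5334793  0.00105764] 1.107408922701606
studa [33.7 36.8]
studb [ 83.  -34.8]
slot1 [90.5 20.5]
slot2 [ 28.2 -19.4]
plate [-107.6    1.9]
glue [123.8  74.1]
cap [-78.9  76.2]
eraser [-84.9 -71.2]
cam in tool [-0.00069298 -0.07385305  0.02935605] 
 [[ 1.    -0.001 -0.   ]
 [-0.001 -0.957 -0.292]
 [ 0.     0.292 -0.957]] 298.43841058708296
[[ 0.33 -0.94 -0.  ]
 [-0.94 -0.33  0.  ]
 [-0.   -0.   -1.  ]]
```

```bash
cat >> h.py <<'E'
def Rt(B,s=1):
    y=np.r_[s*B.ex,0]; z=np.array([0,0,-1.]); return np.c_[np.cross(y,z),y,z]
B0=Box([.5335,.0011],1.1074)
E
python3 - <<'E'
from h import *
for s in(1,-1):
    for q in[(0,0,.45),(-.13,0,.27),(.06,.06,.3)]: print(s,np.round(env.inverse_kinematics(np.r_[B0.w(q[0],q[1]),q[2]],Rt(B0,s)),2))
env.grip(0)
env.move_to(np.r_[B0.w(-.02,0),.45],Rt(B0,1))
shot('wrist','w1'); s=sense(); print(s['clock'],s['width'],s['joints'])
E
```

```text
1 [-0.15  0.22  0.04  1.38  0.   -1.26]
1 [-0.4   0.24 -0.4   0.93  0.   -1.51]
1 [ 0.    0.25 -0.3   1.02  0.   -1.1 ]
-1 [-0.15  0.22  0.04  1.38  0.    1.89]
-1 [-0.4   0.24 -0.4   0.93  0.    1.63]
-1 [ 0.    0.25 -0.3   1.02  0.    2.04]
3.2333 -0.00020043081562177265 [-1.86068511e-01  2.06241380e-01  1.44264756e-02  1.37903100e+00
 -8.85434828e-05 -1.29214525e+00]
```

View pics/w1.png

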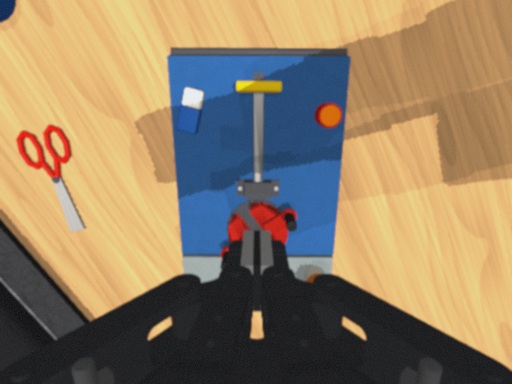

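The fingers hide the disc (around pixel (262,222)). The plate is at (258,87). I'll shift along box +x and shoot again.

```bash
python3 - <<'E'
from h import *
env.move_to(np.r_[B0.w(.10,0),.45],Rt(B0,1))
p,d,i=shot('wrist','w2'); print(sense()['clock'])
cv2.imwrite('pics/w2c.png',cv2.resize(p[:270,100:420],None,fx=2.5,fy=2.2)[:600,:,::-1])
E
```

```text
3.8333
```

View pics/w2c.png

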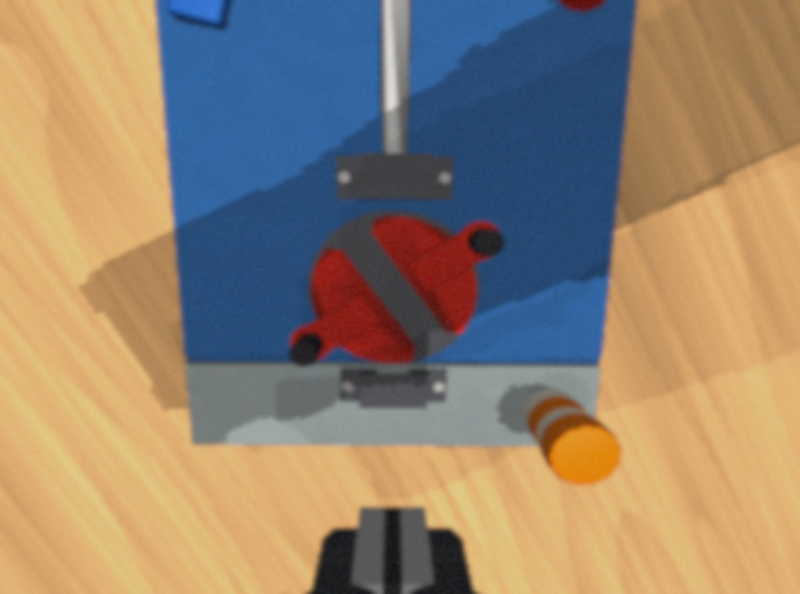

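Clear view: bridge corners at crop (337,155) to (453,198), stud_a at (486,242), stud_b at (305,349), far box edge at y≈445. I'll refine the frame and angle from these.

```bash
python3 - <<'E'
from h import *
p,d,i=load('w2'); f=lambda x,y:((x+.5)/2.5+100-.5,(y+.5)/2.2-.5)
def show(B):
  for n,q,z in[('studa 33.7',(486,241),.124),('studb',(305,348),.124),('br1 -6,-15.5',(337,155),.0895),('br2 -6,15.5',(453,155),.0895),('br3 14,-15.5',(338,199),.0895),('br4',(453,199),.0895),('kscrew',(347,387),.0895),('kscrew2',(438,387),.0895),('edgeL 145,-100',(193,444),.075),('strip -100',(187,363),.075),('strip 100',(600,363),.075),('sideL',(160,20),.075),('sideR',(635,20),.075),('slot',(336,228),.091),('slot',(440,352),.091),('glue',(585,455),.147)]:
    print(n,np.round(B.b(onz([f(*q)],i,z))[0]*1000,1))
show(B0)
P=onz([f(486,241),f(305,348)],i,.124); v=(P[0]-P[1])[:2]
print('stud dist',np.linalg.norm(v),'mid',B0.b(P.mean(0))*1e3,'stud line yaw-90 - boxyaw',np.arctan2(v[1],v[0])-np.pi/2-B0.yaw)
# plate in w1
p,d,i=load('w1'); m=cv2.inRange(cv2.cvtColor(p,cv2.COLOR_RGB2HSV),(25,150,120),(35,255,255)); m[:60]=0;m[110:]=0;m[:,:220]=0;m[:,300:]=0
c=np.argwhere(m)[:,::-1]; x0,y0=c.min(0);x1,y1=c.max(0); print(x0,y0,x1,y1)
for z in(.12,): print('plate top',np.round(B0.b(onz([(x0-.5,y0+2),(x1+.5,y0+2),(x0+10,y0-.5),(x0+10,y1+.5)],i,z))*1e3,1))
print('box rear corners',np.round(B0.b(onz([(168,56),(349,56)],i,.075))*1e3,1))
for row in(65,230):
  print(row,np.round(B0.b(onz([(168.5+ (row-56)*.065,row),(349-(row-56)*.075,row)],i,.075))*1e3,1))
E
```

```text
studa 33.7 [35.2 37.1]
studb [ 82.5 -33.9]
br1 -6,-15.5 [ -2.8 -21.7]
br2 -6,15.5 [-2.9 26.2]
br3 14,-15.5 [ 16.9 -21.7]
br4 [16.8 26.7]
kscrew [109.5 -19.4]
kscrew2 [109.4  22.2]
edgeL 145,-100 [145.8 -96.2]
strip -100 [ 99.9 -95.5]
strip 100 [99.7 99.3]
sideL [-62.9 -94.2]
sideR [-63.3 100.6]
slot [ 30.2 -22.7]
slot [90.7 22.6]
glue [125.9  76.3]
stud dist 0.08527432510835964 mid [[58.828672    1.60686723]] stud line yaw-90 - boxyaw -5.694997215292983
236 82 280 90
plate top [[-108.6  -19.2]
 [-108.6   23.6]
 [-110.9   -9.2]
 [-102.7   -9.3]]
box rear corners [[-139.2  -93.7]
 [-139.1   99.6]]
65 [[-130.2  -93.3]
 [-130.1   99.6]]
230 [[ 63.1 -96.2]
 [ 63.3 101. ]]
```

```bash
cat >> h.py <<'E'
B=Box(B0.w(.001,.0018),B0.yaw); R=Rt(B,1)
def P(x,y,tip): return np.r_[B.w(x/1e3,y/1e3),.075+tip/1e3+.173]
def fx(): s=sense(); f=np.array(s['wrist_force']); return np.round([f[:2]@B.ex,f[:2]@B.ey,f[2]],1), round(s['clock'],2)
E
python3 - <<'E'
from h import *
env.move_to(P(4,43,90),R); env.servo_line(P(4,43,28),R,feed=.12); print(fx())
for x in range(10,41,3): 
    env.servo_line(P(x,43,28),R,feed=.03); print(x,*fx())
print(B.b(sense()['tcp_pos'])*1e3)
env.servo_line(P(20,43,28),R,feed=.1); env.servo_line(P(20,43,90),R,feed=.15)
env.move_to(P(100,0,202),R); p,d,i=shot('wrist','w3'); print(fx())
cv2.imwrite('pics/w3c.png',cv2.resize(p[50:210,160:340],None,fx=4,fy=3.5)[:,:,::-1])
E
```

```text
(array([-0.4, -0.6,  0.4]), 5.16)
10 [ 0.1  0.5 -0. ] 5.51
13 [-0.3  0.4 -0.4] 5.76
16 [0.1 1.3 0.4] 6.01
19 [-1.9  1.5  0.2] 6.26
22 [-3.5  3.6  1.8] 6.51
25 [-2.8  1.9 -0.3] 6.76
28 [-2.   0.8 -1.1] 7.01
31 [-1.   1.2 -0.1] 7.26
34 [-0.7  1.7  0. ] 7.51
37 [0.4 1.1 0. ] 7.76
40 [-0.4  0.2 -0.3] 8.01
[[40.30043005 42.81341315]]
(array([-1.8,  0.4, -1.1]), 9.61)
```

View pics/w3c.png

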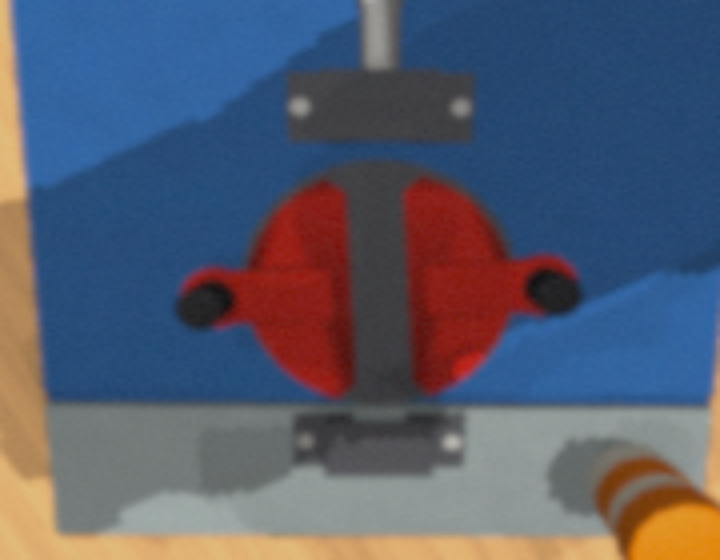

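The slot is nearly in line. The studs at (553,291) and (204,304) leave about 0.04 rad to go, so I'll nudge 2 mm further and re-check before using the bar.

```bash
python3 - <<'E'
from h import *
env.move_to(P(20,43,90),R); env.servo_line(P(20,43,28),R,feed=.12)
env.servo_line(P(36,43,28),R,feed=.06); env.servo_line(P(42,43,28),R,feed=.02); print(fx(),B.b(sense()['tcp_pos'])*1e3)
env.servo_line(P(20,43,28),R,feed=.1); env.servo_line(P(20,43,90),R,feed=.15)
env.move_to(P(100,0,202),R); p,d,i=shot('wrist','w4'); print(fx())
cv2.imwrite('pics/w4c.png',cv2.resize(p[50:210,160:340],None,fx=4,fy=3.5)[:,:,::-1])
for f in('w3','w4'):
    p,d,i=load(f); g=p.max(2); C=[]
    for x0,x1 in((203,221),(290,308)):
        m=np.uint8(g[125:145,x0:x1]<45); a=np.argwhere(m); C.append(a.mean(0)[::-1]+(x0,125))
    Q=onz(C,i,.124)[:,:2]; v=Q[1]-Q[0]; print(f,np.round(C,1),np.linalg.norm(v),'theta',np.arctan2(v@-B.ex,v@B.ey))
E
```

```text
(array([-0.6,  0. , -0.9]), 11.78) [[42.0144872  43.02752996]]
(array([-0. ,  1.2, -0.9]), 13.39)
w3 [[211.1 136.7]
 [297.7 132.9]] 0.0847246639175739 theta 0.04449125392262337
w4 [[211.  135.1]
 [297.6 134.2]] 0.08466552715238783 theta 0.010995413897272701
```

View pics/w4c.png

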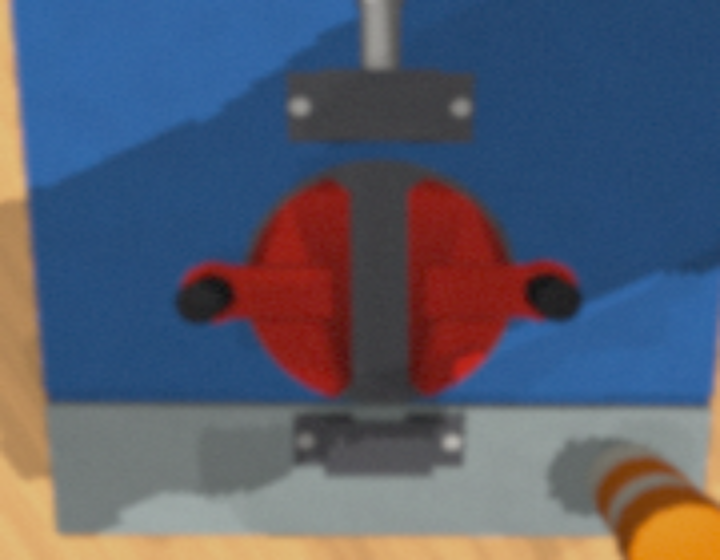

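The disc is at 0.011 rad, well in line. Now I'll push the bar, watching the force.

```bash
python3 - <<'E'
from h import *
env.move_to(P(-145,0,90),R); env.servo_line(P(-145,0,15),R,feed=.12); print(fx())
x=-145
while x<-23:
    x+= 5 if x<-35 else 1
    env.servo_line(P(x,0,15),R,feed=.05 if x<-35 else .02); f,t=fx(); xa=B.b(sense()['tcp_pos'])[0]*1e3; print(x,np.round(xa,1),f,t)
    if f[0]<-9: print('stop');break
E
```

```text
(array([ 0.2, -0.2,  0.4]), 15.22)
-140 [-139.6   -0.3] [-0.9  0.   0.3] 15.47
-135 [-134.7    0. ] [-0.1 -0.1 -0.4] 15.72
-130 [-129.8    0. ] [-0.3 -0.6 -0.1] 15.97
-125 [-124.8    0. ] [-0.1 -0.2 -0.3] 16.22
-120 [-119.7   -0. ] [-0.7  0.5  0.8] 16.47
-115 [-114.7   -0. ] [-0.3 -0.2  0.1] 16.72
-110 [-109.6    0. ] [0.  0.4 0.2] 16.97
-105 [-104.6    0. ] [ 0.   0.8 -0.4] 17.22
-100 [-99.6  -0. ] [-0.1  0.2 -1.1] 17.47
-95 [-94.6  -0. ] [ 0.1 -0.7 -1.1] 17.72
-90 [-89.6   0. ] [-0.2 -0.3 -0.5] 17.97
-85 [-84.6  -0. ] [-0.3 -0.6 -0.7] 18.22
-80 [-79.6   0. ] [0.1 1.4 0.4] 18.47
-75 [-74.6  -0. ] [0.1 1.1 0.3] 18.72
-70 [-69.6   0. ] [ 0.2 -0.3  0.2] 18.97
-65 [-64.6   0. ] [0.1 0.2 0.3] 19.22
-60 [-59.6   0. ] [ 0.4  0.1 -0.2] 19.47
-55 [-54.6   0. ] [ 0.1 -1.4  0.1] 19.72
-50 [-49.6   0. ] [ 0.8 -0.2 -0.3] 19.97
-45 [-44.6   0. ] [-1.1  0.2  0. ] 20.22
-40 [-39.7   0. ] [ 0.1 -0.4 -0.3] 20.47
-35 [-34.8  -0. ] [-1.7  0.6  0.9] 20.87
-34 [-34.  -0.] [-1.  -0.1  0.1] 21.12
-33 [-33.   0.] [-1.7 -0.5  0.6] 21.37
-32 [-32.  -0.] [-1.5 -0.9 -0.3] 21.62
-31 [-30.9   0. ] [-1.2 -0.1 -0.2] 21.87
-30 [-29.9   0. ] [-1.4 -1.4  0.6] 22.12
-29 [-28.9  -0. ] [-1.5 -0.8 -0. ] 22.37
-28 [-27.9  -0. ] [-1.7 -1.   0.2] 22.62
-27 [-26.9  -0. ] [-2.2 -0.2 -0.1] 22.87
-26 [-25.9  -0. ] [-2.   0.2  0. ] 23.12
-25 [-25.4  -0. ] [-4.8 -0.6  0.5] 23.37
-24 [-25.  -0.] [-8.5 -0.8  2.3] 23.62
-23 [-24.6   0. ] [-12.4  -1.2   3.1] 23.87
stop
```

The force rise at x≈-25.5 matches the expected stop at about -27. I'll back off and look.

```bash
python3 - <<'E'
from h import *
env.servo_line(P(-45,0,15),R,feed=.08); env.servo_line(P(-45,0,100),R,feed=.2)
env.move_to(P(100,0,202),R); p,d,i=shot('wrist','w5'); print(fx())
t=shot('top','top1')[0]
cv2.imwrite('pics/w5c.png',np.hstack([cv2.resize(p[0:220,140:360],(440,440)),cv2.resize(t[165:270,190:310],(360,440))])[:,:,::-1])
m=cv2.inRange(cv2.cvtColor(p,cv2.COLOR_RGB2HSV),(25,150,90),(35,255,255)); m[:,:215]=0;m[:,300:]=0;m[150:]=0
c=np.argwhere(m)[:,::-1]; print(c.min(0),c.max(0)); x0,y0=c.min(0);x1,y1=c.max(0)
print(np.round(B.b(onz([(x0,y0-.5),(x1,y0-.5)],i,.12))*1e3,1))
E
```

```text
(array([-1. , -0.1, -0.8]), 25.66)
[232  56] [276  69]
[[-13.9 -20.7]
 [-14.   19.9]]
```

View pics/w5c.png

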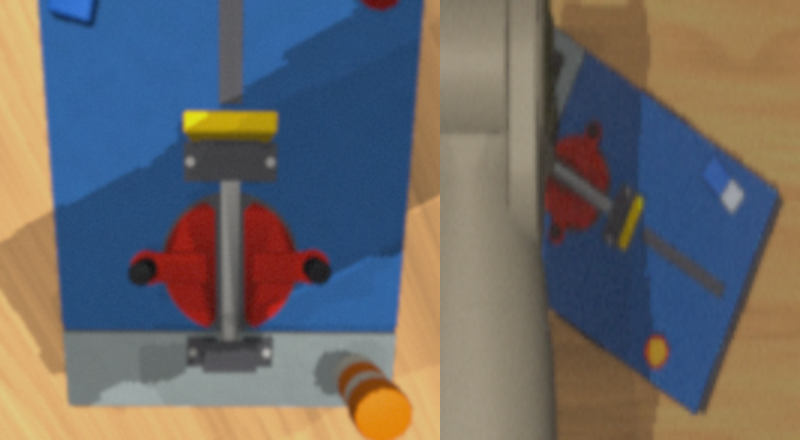

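The picture shows the plate at (230,125) against the bridge. The bar runs through the slot into the keeper at (230,350), and the bystanders are where they were.

```bash
python3 -c "
from h import *
env.hand_in(); print(sense()['clock'])"
```

```text
the job is handed in; nothing more can be done
the job is handed in; nothing more can be done
```

The scissors box is locked and the job is handed in; the last clock reading before that was about 25.7 s of the 51 s allowed.

- **Disc:** With the gripper shut, I pushed stud_a with the side of the fingers. That turned the disc clockwise from about 0.59 rad to 0.04, and a second light push brought it to 0.01. Contact force stayed under about 5 N.
- **Bar:** I then pushed the yellow plate at about 1–2 N until the force climbed to 12 N at the stop. The final wrist picture shows the plate against the bridge and the bar through the slot into the keeper.
- **Bystanders:** The eraser, glue cap and glue stick show no visible change on the box. I did not re-check the objects on the table, but the arm worked only above the box.

**Small disagreement:** The stop was felt, and the plate seen, about 1–2 mm beyond the nominal position. That is within the calibration error.

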